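Stand a column in its storage cup with the tipping chute

ROBOT

A 6-joint arm with a two-finger parallel gripper is mounted at the origin on the work surface. World frame = base frame: x ahead of the robot, y to its left, z up, the work surface at z = 0. Lengths are in m, angles in rad, forces in N, time in s.
With the tool pointing down it reaches from about 0.35 to 0.775 m from the base axis. Payload 5.5 kg.
Tool frame: the origin (TCP) lies between the finger pads; the fingertips stand 19 mm ahead of it and the grasp point (between the pads) is the TCP; z points along the fingers, y is the line along which they close (so a half turn about z gives the same grasp; the last joint's range is limited). The gripper opens to 85 mm and grips with 20 to 120 N. Pads are 22 mm wide; open, the fingers measure 114 mm over their backs; the gripper's body (76 mm by 85 mm) begins 54 mm behind the grasp point. The pads swing forward as they close: fully open they stand 13 mm farther back than shut.
Start: joints at [-1.269, 0.313, 0.046, 1.304, 0, 1.431], TCP at [0.246, -0.52, 0.25] pointing down, gripper open.
Joint ranges: [-2.76, 2.76], [-0.86, 1.69], [-1.03, 1.26], [-2.2, 2.34], [-1.47, 1.5], [-3.14, 3.14]. Speed limits (rad/s): [2.57, 2.57, 3.14, 3.14, 3.14, 3.14].

INTERFACE

Orientations are given as a unit quaternion [w, x, y, z].
In Python, from workcell import env gives the robot as it stands.
- The arm moves only by the shell command python3 -m pendant 'ROWS' [FORCE]. ROWS is JSON, a list of rows, each an object with "travel": the shift along the tool's x, y, z scaled (see below), a list of three; "rot": the turn, a rotation vector about the tool's x, y, z scaled (see below), a list of three; "fingers": the opening, from -1 (shut) to 1 (fully open). In form: [{"travel": [dx, dy, dz], "rot": [wx, wy, wz], "fingers": fingers}, ...]. A call has 1 to 10 rows; each row is the pose to reach, as a shift and turn from the pose commanded when the call began, along the tool's axes at that moment; what a row does not reach only later rows make up. The controller multiplies each number of a shift by 0.12 m and each number of a turn by 60 degrees. A row lasts 1/10 s, in which the tool goes at most 50 mm and 8.59 degrees, less where a joint would pass 70% of its speed; a pose out of reach is approached as far as the arm can. A call with a number of a shift or a turn outside -1 to 1 is refused whole. A call with a gripper value outside its range is refused whole. The fingers move at their own pace and stop on an object; FORCE is the grip in N (left out, the last holds). Time passes only in rows, so rows that repeat a pose let the fingers close. It gives the time, the measured TCP pose, the force, the opening and the grip force at its end, in the units of the state.
- env.get_state(): the state, without advancing time (a new reading comes with each control period).
- env.read_camera(name): name is "scene" or "top"; returns (picture, depth): 384x512x3 uint8, blue, green, red; 384x512 float32, m along the optical axis (not along the pixel's ray), 0 where there is no reading.
- env.camera_model(name): a dict with "fovy" (degrees; the focal length in pixels is half the picture's height over the tangent of half this angle, whatever the lens; pixels are square), "cx", "cy" (the principal point, pixels), "rvec" (rotation vector, rad) and "tvec" (3), from world to camera coordinates, as OpenCV has them. Camera axes: x right, y down, z forward; pixel columns grow to the right and rows downward; lengths in m; the calibration is good to about 2 mm. A picture is of the moment at which its call begins. camera_model takes no time and is no camera call.
- env.hand_in(): hands the job in; it is judged then, once.
Trained networks look in the newest picture that a camera, given by its name, has taken for a name from the list of things; names that differ only in an ending like _2 or _b are one class to them, and where a whole thing is asked for, a point or a joint stands for the part that bears it (a point fixed in the world has none). Each returns a list of dicts, best first, with "conf" (0 to 1); they miss things now and then, are a little off and sometimes report something else, mostly with a low value. They report only what shows in the picture. A call takes as long as a camera call.
- env.outline_of(camera, target): "mask" (384x512 bool, what is visible of it) and "xy" ([column, row] in pixels, amid what is visible of it).
The state is a dict: "clock": time; "joint_pos": joint angles; "qvel": joint speeds; "tau": joint torques, N m; "tcp_pos": TCP position; "orientation": TCP orientation; "wrist_force": force on the tool from outside, world axes, zero at the start; "ft_torque": the same for the moment, N m; "finger_gap": finger opening in m; "grip_force": force on a finger pad.
Only numpy, scipy, OpenCV 4.12 (cv2) and the standard library are available. Lean on these libraries where they do the work, as an engineer would, in place of code of your own. Each camera call takes 0.05 s, during which the arm holds its last target. There are 200 camera calls.

TASK

On the column stand, first slide the cup by its push post fully home to its stop below the chute's lip. Then take the longer of the two steel columns from the pocket tray, lay it in the lowered chute and let go, and tip the chute up with its crank until the column slides down by itself, untouched, and stands upright on the floor of the cup. Finally swing the chute back down flat, leaving the cup home and the other column, the bottle, the beaker and the spanner where they are.

Things in the scene. Friction and masses are not known exactly. Their poses are not given: they have to be found in the camera images.
- stand: Fixed aluminium stand, dark base 270 x 330 x 8 mm. Origin on the work surface, under the cup's axis when home. x points from the cup along the lowered chute, y along the cup's rail away from its stop. A guide plate 60 mm wide, z 106 to 150 mm, faces the cup mouth at x = -22 mm, its post at x = -42 mm. Hinge posts at x 39 to 53, y +30 and -33 mm, arms up to z 116 mm.
- cup (a joint): Slide of the white plastic cup with its grey carriage along the stand's +y: 0 = home at the stop under the chute's lip, up to 0.12 m away; stiff (about 2 N), stays where it is left.
- cup_floor (a point): Centre of the cup's inner floor, 24 mm above the work surface. The cup is 36 mm wide inside over the lower 65 mm, then flares to 52 mm at the rim, 105 mm above the work surface; outside 44 mm, at the rim 60 mm. Axes as the stand's.
- cup_post (a point): Centre of the top of the cup's push post: an upright steel pin, 16 mm across, 83 mm high above the work surface, on the carriage 60 mm from the cup's axis towards the stand's +y; free on all sides from 20 mm height up. Push it to -y to send the cup home.
- chute (a joint): Hinge angle of the steel chute: 0 = lowered (level), 1.5 rad = fully tipped up. Stiff: the empty chute stays where it is left; with the column in it, it may sink slowly when little tipped.
- chute_bed (a point): Middle of the chute floor's top face, 112 mm above the work surface when lowered. x runs along the chute from the hinge lip (x = -86 mm) to a 10 mm high end stop (x = +86 mm), z away from the floor. Floor 34 mm wide between side walls 6 mm high, 3 mm thick. A column laid in it lies along x, its centre 15 mm above the floor.
- chute_hinge (a point): Point on the hinge axis (the axis is the stand's y direction through it), 16 mm from the stand's origin along its +x, 112 mm above the work surface; the chute's lip is here.
- crank_grip (a point): Point on the black round crank handle of the chute: 12 mm thick, 64 mm long, parallel to the hinge axis; 28 mm from its free (-y) end, 92 mm to the stand's -y of the chute's middle, 90 mm from the hinge axis. Chute lowered: 45 degrees up from the hinge towards +x, 176 mm high; it swings up and over towards -x. Its arm (10 mm thick) is 32 mm to the +y side of this point.
- tray: Fixed white pocket tray, 176 x 150 mm, rim 11 mm high. Origin: centre of its underside. Two pockets along its x axis, centred at y = +36 and -36 mm, each 166 x 69 mm, with their floor 6 mm above the work surface.
- long_column: The longer steel chromatography column, 150 mm long, loose, 0.3 kg, lying in one pocket. Origin: its centre; x along it. Body tube 20 mm across; at both ends an end fitting 30 mm across and 22 mm long, flat-ended, bevelled. The two ends are alike.
- short_column: The shorter column, 105 mm long, otherwise the same, lying in the other pocket. Leave it.
- bottle: Loose glass bottle with a blue cap, 68 mm across, 150 mm high; origin at the centre of its underside. Leave it.
- beaker: Loose glass beaker, 64 mm across, 80 mm high; origin at the centre of its underside. Leave it.
- spanner: Loose steel spanner, 160 mm long, lying flat. Leave it.

How it is judged:
By the outcome, as a careful person would: the job done as asked, in the order asked, and still so for the second after the job is handed in, with the robot touching nothing.
It also fails if it takes over 69 s, if anything falls off the work surface, if the arm or the gripper's body presses on something with over 40 N, if the wrist force passes 120 N, or if a joint passes its speed limit or range.

## Working session

There is one attempt and no reset: what is moved stays moved. The work goes in short steps, Python scripts to look and compute and a shell command to move; the robot and the scene stay as the last step left them, time stands still between calls to the robot, and variables do not carry over. Pictures are saved under pics/ and viewed, at most 10 in all, crops included, and the job is handed in when it is done.

```bash
ls; mkdir -p pics
cat > h.py <<'E'
import numpy as np, cv2
from workcell import env
from scipy.spatial.transform import Rotation as R
def cam(n):
    m=env.camera_model(n); f=192/np.tan(np.radians(m['fovy'])/2)
    return m,f,R.from_rotvec(np.ravel(m['rvec'])),np.ravel(m['tvec'])
def unproj(n,u,v,d):
    m,f,r,t=cam(n); u,v,d=map(np.asarray,(u,v,d))
    p=np.stack([(u-m['cx'])/f*d,(v-m['cy'])/f*d,d],-1)
    return r.inv().apply((p-t).reshape(-1,3))
def proj(n,P):
    m,f,r,t=cam(n); c=r.apply(np.atleast_2d(P))+t
    return np.c_[c[:,0]/c[:,2]*f+m['cx'],c[:,1]/c[:,2]*f+m['cy']]
def cloud(n,mask,dep):
    v,u=np.nonzero(mask&(dep>0)); return unproj(n,u,v,dep[v,u])
E
python3 - <<'E'
from h import *
print(env.get_state())
for c in ("scene","top"):
    p,d=env.read_camera(c); cv2.imwrite(f'pics/{c}0.png',p); np.save(f'{c}0.npy',d)
    print(c,env.camera_model(c))
    for t in "stand cup chute tray long_column short_column bottle beaker spanner".split():
        for o in env.outline_of(c,t)[:2]:
            q=cloud(c,o['mask'],d)
            print(t,round(o['conf'],2),np.round(o['xy']),o['mask'].sum(),np.round(np.median(q,0),3) if len(q) else '',np.round(np.percentile(q,[3,97],axis=0),3).tolist() if len(q) else '')
E
```

```text
pics
{'clock': 0.0, 'joint_pos': array([-1.26861797e+00,  3.13993804e-01,  4.49835511e-02,  1.30359996e+00,
        1.24442626e-05,  1.43121644e+00]), 'qvel': array([-1.26026390e-03,  8.92754039e-04,  4.72470420e-04,  1.51247180e-03,
       -2.87629126e-05, -8.33447563e-04]), 'tau': array([-5.12521237e-04, -4.80632579e+01,  2.98530847e+01,  1.93066034e-02,
       -2.83679237e-04, -2.79602475e-06]), 'tcp_pos': array([ 0.24569196, -0.51934134,  0.24941446]), 'orientation': array([-9.04453210e-04,  9.75704822e-01,  2.19087374e-01, -6.74510363e-05]), 'wrist_force': array([0.35974113, 0.92586047, 0.23129675]), 'ft_torque': array([ 0.03435175, -0.00415263,  0.01534033]), 'grip_force': 0.0, 'finger_gap': 0.08506863130506624}
scene {'fovy': 57.569584881967025, 'cx': 248.52581379279957, 'cy': 189.7885444708227, 'rvec': array([ 2.35523782,  0.93877374, -0.29501239]), 'tvec': array([-0.43523777, -0.26451892,  1.34163668])}
stand 0.82 [270. 171.] 6500 [0.555 0.136 0.009] [[0.419, 0.016, 0.004], [0.672, 0.327, 0.138]]
cup 0.57 [272. 136.] 360 [0.475 0.242 0.078] [[0.446, 0.203, 0.016], [0.494, 0.
[... 2026 characters left out ...]
0.262, 0.042]]
short_column 0.67 [310. 222.] 184 [ 0.495 -0.209  0.031] [[0.452, -0.224, 0.009], [0.545, -0.192, 0.041]]
bottle 0.6 [274. 155.] 331 [ 0.753 -0.063  0.105] [[0.733, -0.094, 0.015], [0.781, -0.035, 0.155]]
bottle 0.48 [220. 202.] 664 [0.558 0.134 0.115] [[0.494, 0.043, 0.1], [0.66, 0.157, 0.184]]
beaker 0.5 [133. 208.] 257 [0.545 0.473 0.045] [[0.513, 0.435, 0.002], [0.567, 0.493, 0.088]]
beaker 0.23 [321. 223.] 1445 [ 0.495 -0.241  0.009] [[0.41, -0.318, -0.001], [0.584, -0.17, 0.021]]
spanner 0.47 [376. 230.] 255 [ 0.481 -0.464  0.007] [[0.408, -0.488, -0.002], [0.551, -0.446, 0.017]]
spanner 0.18 [218. 196.] 523 [0.574 0.137 0.114] [[0.5, 0.075, 0.104], [0.66, 0.157, 0.175]]
```

```bash
sleep 1; ls pics
```

```text
scene0.png
top0.png
```

Run:
```python
from h import *
import numpy as np
p=cv2.imread('pics/scene0.png'); cv2.imwrite('pics/a.png',cv2.resize(p[70:310,60:380],None,fx=2.5,fy=2.5,interpolation=cv2.INTER_CUBIC))
t=cv2.imread('pics/top0.png'); cv2.imwrite('pics/b.png',cv2.resize(t[120:300,120:400],None,fx=2.85,fy=2.85,interpolation=cv2.INTER_CUBIC))
res={}
for c in ("scene","top"):
    d=np.load(c+'0.npy')
    vv,uu=np.indices(d.shape); P=unproj(c,uu,vv,d).reshape(*d.shape,3)
    def rect(lo,hi,name):
        k=np.all((P>lo)&(P<hi),-1)&(d>0); q=P[k]
        r=cv2.minAreaRect((q[:,:2]*1000).astype(np.float32)); print(c,name,k.sum(),r,q[:,2].mean())
    rect([.40,.0,.004],[.70,.35,.0145],'base')
    rect([.40,-.33,.008],[.60,-.16,.0145],'trayrim')
    rect([.41,-.31,.03],[.58,-.25,.05],'long')
    rect([.41,-.24,.03],[.58,-.18,.05],'short')
    rect([.48,.11,.105],[.68,.17,.13],'chute')
    rect([.42,.0,.165],[.68,.1,.19],'handle')
    rect([.43,.18,.098],[.51,.26,.113],'rim')
    rect([.43,.25,.076],[.51,.33,.09],'post')
```

```text
scene base 4599 ((546.06640625, 175.20199584960938), (289.54168701171875, 347.95458984375), 0.25944438576698303) 0.008319935436977984
scene trayrim 842 ((494.69525146484375, -241.5017547607422), (150.4960174560547, 178.7438201904297), 81.98321533203125) 0.010304134193662487
scene long 234 ((492.15533447265625, -278.4278869628906), (25.695966720581055, 150.35028076171875), 82.3929214477539) 0.03310585606214744
scene short 160 ((501.61529541015625, -206.9100341796875), (25.338319778442383, 106.40604400634766), 82.30532836914062) 0.033396358381258574
scene chute 678 ((575.086669921875, 144.9879150390625), (178.02716064453125, 54.27510070800781), 1.5430498123168945) 0.11357938083898782
scene handle 87 ((554.9523315429688, 51.39259338378906), (20.315704345703125, 63.93621826171875), 11.109158515930176) 0.17964915973438927
scene rim 85 ((471.8483581542969, 227.34979248046875), (53.54230499267578, 59.943603515625), 42.23676681518555) 0.10307501274314325
scene post 17 ((472.2277526855469, 283.97412109375), (10.786446571350098, 14.174318313598633), 40.01167678833008) 0.08152983054268016
top b
[... 384 characters left out ...]
8) 0.035548761069004724
top short 111 ((501.9752197265625, -209.13983154296875), (26.843263626098633, 103.91181182861328), 81.27540588378906) 0.03505512477402919
top chute 537 ((575.557861328125, 145.06063842773438), (178.10324096679688, 57.09450912475586), 2.5778868198394775) 0.11465455966992819
top handle 66 ((555.2192993164062, 51.631370544433594), (20.039461135864258, 66.51897430419922), 12.328592300415039) 0.18004192375781783
top rim 85 ((473.2986145019531, 223.65676879882812), (56.22284698486328, 54.84335708618164), 3.5550501346588135) 0.1044229175271908
top post 14 ((470.1569519042969, 284.3492736816406), (13.095561981201172, 10.405560493469238), 46.58430862426758) 0.08333013475534705
```

View pics/a.png

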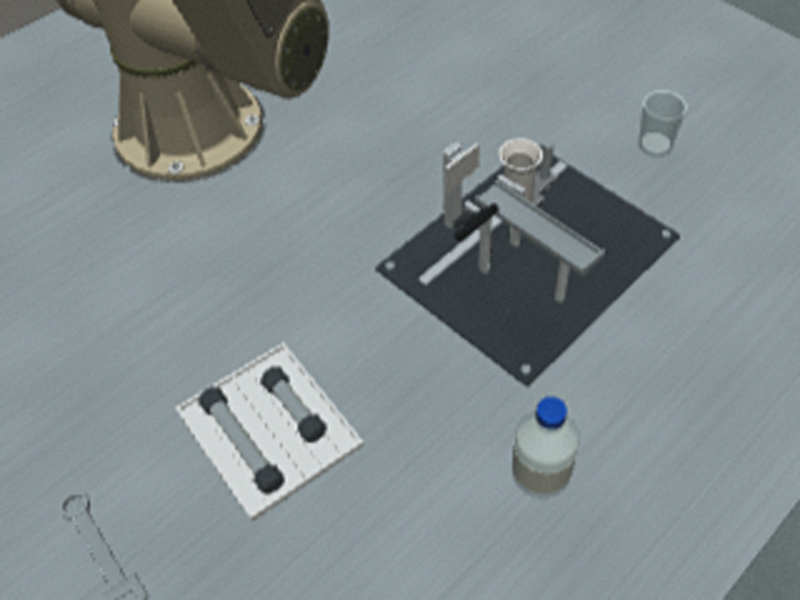

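View pics/b.png

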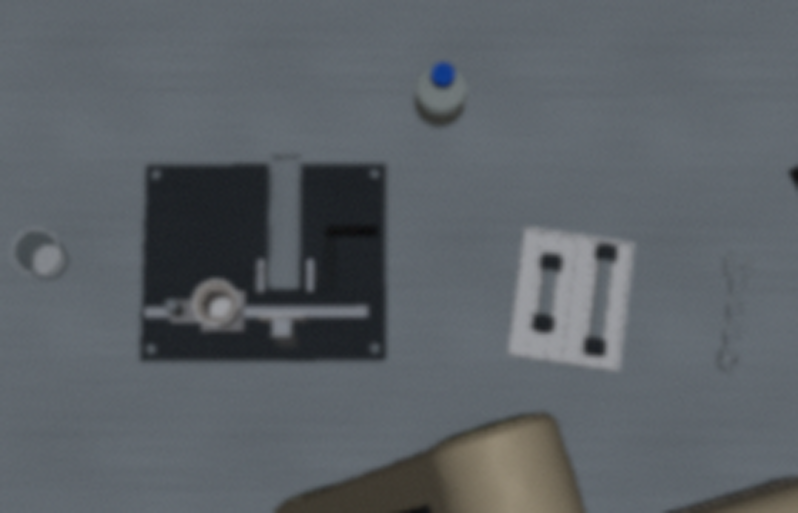

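Run:
```python
from h import *
for c in ("scene","top"):
    d=np.load(c+'0.npy'); im=cv2.imread(f'pics/{c}0.png')
    vv,uu=np.indices(d.shape); P=unproj(c,uu,vv,d).reshape(*d.shape,3)
    k=(im.max(-1)<75)&(P[...,0]>.38)&(P[...,0]<.72)&(P[...,1]>-.02)&(P[...,1]<.35)&(P[...,2]<.03)&(d>0)
    k=cv2.morphologyEx(k.astype(np.uint8),cv2.MORPH_OPEN,np.ones((3,3)))
    # unproject on plane z=.008
    m,f,r,t=cam(c); v,u=np.nonzero(k)
    def plane(u,v,z):
        ray=r.inv().apply(np.c_[(u-m['cx'])/f,(v-m['cy'])/f,np.ones(len(u))]); o=r.inv().apply(-t)
        return o+ray*((z-o[2])/ray[:,2])[:,None]
    q=plane(u,v,.008); 
    if 1: print(c,'base',cv2.minAreaRect((q[:,:2]*1000).astype(np.float32)))
    # chute
    for nm,z,box in (('chute',.114,[.55,.68,.1,.18]),):
        kk=(P[...,0]>box[0])&(P[...,0]<box[1])&(P[...,1]>box[2])&(P[...,1]<box[3])&(abs(P[...,2]-.114)<.008)&(d>0)
        v,u=np.nonzero(kk); q=plane(u,v,z)
        for lo in np.arange(.55,.67,.02):
            s=q[(q[:,0]>=lo)&(q[:,0]<lo+.02)]
            if len(s): print(lo.round(2),s[:,1].min().round(4),s[:,1].max().round(4),s[:,1].mean().round(4),s[:,0].max().round(4))
    # handle dark
    kk=(im.max(-1)<60)&(P[...,2]>.15)&(P[...,2]<.2)&(P[...,0]>.5)&(P[...,0]<.62)&(P[...,1]>0)&(P[...,1]<.12)
    v,u=np.nonzero(kk); q=plane(u,v,.181); print('handle',len(u),cv2.minAreaRect((q[:,:2]*1000).astype(np.float32)), P[kk].mean(0))
    for nm,lo,hi,z in (('long',[.41,-.31,.02],[.58,-.25,.05],.031),('short',[.41,-.24,.02],[.58,-.18,.05],.031)):
        kk=np.all((P>lo)&(P<hi),-1)&(d>0); v,u=np.nonzero(kk); q=P[kk]; print(nm,cv2.minAreaRect((q[:,:2]*1000).astype(np.float32)),q[:,2].max())
```

```text
scene base ((545.0125122070312, 171.23159790039062), (265.96453857421875, 326.99755859375), 0.5784271955490112)
0.55 0.1166 0.1633 0.1398 0.5699
0.57 0.1172 0.1635 0.1402 0.5898
0.59 0.117 0.1636 0.1403 0.6097
0.61 0.1173 0.1639 0.14 0.63
0.63 0.1179 0.1641 0.1416 0.6498
0.65 0.1182 0.1673 0.1407 0.6655
handle 84 ((556.3168334960938, 48.119747161865234), (13.926587104797363, 67.21949005126953), 2.2546157836914062) [0.55534623 0.04880516 0.17939907]
long ((492.43310546875, -277.725830078125), (29.079641342163086, 150.71817016601562), 81.94449615478516) 0.040641636542491366
short ((501.6844482421875, -206.34149169921875), (29.875730514526367, 106.40806579589844), 82.23567199707031) 0.0409908199980585
top base ((541.7163696289062, 174.83050537109375), (266.8676452636719, 326.1834716796875), 0.7258121967315674)
0.55 0.1179 0.1583 0.1367 0.5676
0.57 0.1184 0.1556 0.1377 0.59
0.59 0.119 0.1561 0.1369 0.6089
0.61 0.1194 0.1567 0.1382 0.6278
0.63 0.1199 0.1572 0.1382 0.6468
0.65 0.1204 0.1577 0.1383 0.6658
handle 76 ((552.008544921875, 55.094329833984375), (34.86305236816406, 71.32516479492188), 29.052268981933594) [0.5510957  0.05716014 0.17808996]
long ((497.00994873046875, -283.1387023925781), (156.21435546875, 53.25996017456055), 1.7205696105957031) 0.0450414078829667
short ((482.53594970703125, -210.833251953125), (142.2053985595703, 42.07699966430664), 1.3110617399215698) 0.044011850627569536
```

The pictures show the stand upper left in the top view, with the cup on its rail at about pixel (216,305) and the chute from (285,160) to (285,290). The handle is at (350,231). In the tray, the long column is the right one, at (600,300). I start with the turn and a travel towards the cup post.

```bash
cat > to.py <<'E'
import sys
from h import *
# remaining shift/turn (pendant units) to x y z phi(deg), tool down
def show(x,y,z,phi):
    s=env.get_state(); q=s['orientation']; r=R.from_quat(q[[1,2,3,0]])
    a=np.radians(phi); T=R.from_matrix(np.array([[np.cos(a),np.sin(a),0],[np.sin(a),-np.cos(a),0],[0,0,-1]]))
    print('t %.1f'%s['clock'],'tcp',np.round(s['tcp_pos'],4),'F',np.round(s['wrist_force'],1),'gap %.4f grip %.0f j6 %.2f'%(s['finger_gap'],s['grip_force'],s['joint_pos'][5]))
    print('travel',np.round(r.inv().apply(np.array([x,y,z])-s['tcp_pos'])/.12,3),'rot',np.round((r.inv()*T).as_rotvec()/np.radians(60),3))
if len(sys.argv)>4: show(*map(float,sys.argv[1:5]))
E
python3 -m pendant '[{"travel":[0.84,-1,0],"rot":[0,0,-1],"fingers":-1},{"travel":[0.84,-1,0],"rot":[0,0,-1],"fingers":-1},{"travel":[0.84,-1,0],"rot":[0,0,-1],"fingers":-1},{"travel":[0.84,-1,0],"rot":[0,0,-1],"fingers":-1},{"travel":[0.84,-1,0],"rot":[0,0,-1],"fingers":-1},{"travel":[0.84,-1,0],"rot":[0,0,-1],"fingers":-1},{"travel":[0.84,-1,0],"rot":[0,0,-1],"fingers":-1}]'
python3 to.py .472 .325 .25 90.6
```

```text
clock: 1.7
tcp_pos: [0.2858, -0.368, 0.2506]
orientation: [0.0, 0.733, 0.68, -0.0]
wrist_force: [0.2, -1.0, -0.4]
finger_gap: -0.0002
grip_force: 0.0
t 1.7 tcp [ 0.2858 -0.368   0.2506] F [ 0.2 -1.  -0.4] gap -0.0002 grip 0 j6 0.56
travel [5.875e+00 1.114e+00 2.000e-03] rot [ 0.     0.001 -0.082]
```

```bash
python3 -m pendant '[{"travel":[1,0.4,0],"rot":[0,0,-0.082],"fingers":-1},{"travel":[1,0.4,0],"rot":[0,0,-0.082],"fingers":-1},{"travel":[1,0.4,0],"rot":[0,0,-0.082],"fingers":-1}]' >/dev/null
python3 -m pendant '[{"travel":[1,0.5,0],"rot":[0,0,0],"fingers":-1},{"travel":[1,0.5,0],"rot":[0,0,0],"fingers":-1},{"travel":[1,0.5,0],"rot":[0,0,0],"fingers":-1}]' >/dev/null
python3 -m pendant '[{"travel":[1,0.3,0],"rot":[0,0,0],"fingers":-1},{"travel":[1,0.3,0],"rot":[0,0,0],"fingers":-1},{"travel":[1,0.3,0],"rot":[0,0,0],"fingers":-1}]' >/dev/null
python3 -m pendant '[{"travel":[1,0.3,0],"rot":[0,0,0],"fingers":-1},{"travel":[1,0.3,0],"rot":[0,0,0],"fingers":-1},{"travel":[1,0.3,0],"rot":[0,0,0],"fingers":-1}]' >/dev/null
python3 -m pendant '[{"travel":[1,0,0],"rot":[0,0,0],"fingers":-1},{"travel":[1,0,0],"rot":[0,0,0],"fingers":-1},{"travel":[1,0,0],"rot":[0,0,0],"fingers":-1}]' >/dev/null
python3 to.py .472 .325 .085 90.6
```

```text
t 3.2 tcp [0.473  0.2316 0.2502] F [ 0.5 -0.2  0.3] gap -0.0002 grip 0 j6 1.87
travel [ 0.777 -0.003  1.378] rot [ 0.    -0.001 -0.003]
```

```bash
python3 -m pendant '[{"travel":[0.78,0,0.2],"rot":[0,0,0],"fingers":-1},{"travel":[0.78,0,0.46],"rot":[0,0,0],"fingers":-1},{"travel":[0.78,0,0.46],"rot":[0,0,0],"fingers":-1}]' >/dev/null
python3 -m pendant '[{"travel":[0,0,1],"rot":[0,0,0],"fingers":-1},{"travel":[0,0,1],"rot":[0,0,0],"fingers":-1},{"travel":[0,0,1],"rot":[0,0,0],"fingers":-1},{"travel":[0,0,1],"rot":[0,0,0],"fingers":-1}]'
python3 -m pendant '[{"travel":[-0.2,0,0],"rot":[0,0,0],"fingers":-1},{"travel":[-0.35,0,0],"rot":[0,0,0],"fingers":-1},{"travel":[-0.5,0,0],"rot":[0,0,0],"fingers":-1},{"travel":[-0.6,0,0],"rot":[0,0,0],"fingers":-1},{"travel":[-0.7,0,0],"rot":[0,0,0],"fingers":-1},{"travel":[-0.78,0,0],"rot":[0,0,0],"fingers":-1},{"travel":[-0.83,0,0],"rot":[0,0,0],"fingers":-1}]'
python3 to.py .472 .215 .075 90.6
```

```text
clock: 3.9
tcp_pos: [0.4703, 0.3198, 0.0716]
orientation: [-0.001, 0.706, 0.708, -0.004]
wrist_force: [-0.1, -0.2, 0.3]
finger_gap: -0.0001
grip_force: 0.0
clock: 4.6
tcp_pos: [0.4742, 0.2214, 0.0759]
orientation: [0.0, 0.706, 0.708, 0.001]
wrist_force: [1.3, 2.8, 0.8]
finger_gap: 0.0003
grip_force: 1.1
t 4.6 tcp [0.4742 0.2214 0.0759] F [1.3 2.8 0.8] gap 0.0003 grip 1 j6 1.85
travel [-0.053 -0.018  0.007] rot [ 0.002 -0.    -0.007]
```

```bash
for i in 1; do
python3 -m pendant '[{"travel":[-0.03,0,0],"rot":[0,0,0],"fingers":-1},{"travel":[-0.06,0,0],"rot":[0,0,0],"fingers":-1},{"travel":[-0.06,0,0],"rot":[0,0,0],"fingers":-1}]' | egrep 'tcp|wrist'
python3 -m pendant '[{"travel":[-0.04,0,0],"rot":[0,0,0],"fingers":-1},{"travel":[-0.04,0,0],"rot":[0,0,0],"fingers":-1}]' | egrep 'tcp|wrist'
python3 -m pendant '[{"travel":[-0.03,0,0],"rot":[0,0,0],"fingers":-1},{"travel":[-0.03,0,0],"rot":[0,0,0],"fingers":-1}]' | egrep 'tcp|wrist'
done
```

```text
tcp_pos: [0.4738, 0.2172, 0.0755]
wrist_force: [0.3, 10.3, 1.4]
tcp_pos: [0.4738, 0.2169, 0.0757]
wrist_force: [-0.4, 27.0, -0.5]
tcp_pos: [0.4738, 0.2166, 0.0758]
wrist_force: [-0.8, 39.1, -2.8]
```

```bash
python3 -m pendant '[{"travel":[0.12,0,0],"rot":[0,0,0],"fingers":-1},{"travel":[0.15,0,-0.3],"rot":[0,0,0],"fingers":-1},{"travel":[0.15,0,-1],"rot":[0,0,0],"fingers":-1},{"travel":[0.15,0,-1],"rot":[0,0,0],"fingers":-1}]' >/dev/null
python3 -m pendant '[{"travel":[0,0,-0.4],"rot":[0,0,0],"fingers":-1},{"travel":[-1,0,-0.4],"rot":[0,0,0],"fingers":-1},{"travel":[-1,0,-0.4],"rot":[0,0,0],"fingers":-1},{"travel":[-1,0,-0.4],"rot":[0,0,0],"fingers":-1}]' >/dev/null
python3 -m pendant '[{"travel":[-1,0,0],"rot":[0,0,0],"fingers":-0.2},{"travel":[-1,0,0],"rot":[0,0,0],"fingers":-0.2},{"travel":[-1,0,0],"rot":[0,0,0],"fingers":-0.2}]' >/dev/null
python3 -m pendant '[{"travel":[-1,0,0],"rot":[0,0,0],"fingers":-0.2},{"travel":[-1,0,0],"rot":[0,0,0],"fingers":-0.2},{"travel":[-1,0,0],"rot":[0,0,0],"fingers":-0.2}]' >/dev/null
python3 -m pendant '[{"travel":[-1,0.15,0],"rot":[0,0,-1],"fingers":-0.2},{"travel":[-1,0.15,0],"rot":[0,0,-1],"fingers":-0.2},{"travel":[-1,0.15,0],"rot":[0,0,-1],"fingers":-0.2},{"travel":[-1,0.15,0],"rot":[0,0,-1],"fingers":-0.2},{"travel":[-1,0.15,0],"rot":[0,0,-1],"fingers":-0.2},{"travel":[-1,0.15,0],"rot":[0,0,-1],"fingers":-0.2},{"travel":[-1,0.15,0],"rot":[0,0,-1],"fingers":-0.2}]' >/dev/null
python3 to.py .4925 -.28 .15 172.4
python3 - <<'E'
from h import *
for c in ("scene","top"):
    p,d=env.read_camera(c)
    cv2.imwrite(f'pics/{c}1.png',p)
    for t in ("cup","cup_post"):
        for o in env.outline_of(c,t)[:1]:
            q=cloud(c,o['mask'],d); q=q[(q[:,2]>.095)&(q[:,2]<.112)]
            print(c,t,round(o['conf'],2),np.round(o['xy']),len(q),np.round([q.min(0),q.max(0)],3).tolist())
a=cv2.imread('pics/scene1.png')[90:220,200:360]; cv2.imwrite('pics/c.png',cv2.resize(a,None,fx=4,fy=4,interpolation=cv2.INTER_CUBIC))
E
```

```text
t 7.4 tcp [ 0.4925 -0.2556  0.2422] F [-0.9  0.4  0.5] gap 0.0340 grip 0 j6 -0.10
travel [-0.103 -0.176  0.769] rot [-0.    -0.003 -0.37 ]
scene cup 0.76 [250. 149.] 68 [[0.448, 0.109, 0.095], [0.482, 0.166, 0.109]]
scene cup_post 0.84 [249. 148.] 61 [[0.448, 0.109, 0.095], [0.478, 0.164, 0.109]]
top cup 0.58 [219. 226.] 53 [[0.46, 0.109, 0.096], [0.492, 0.165, 0.111]]
top cup_post 0.67 [217. 225.] 55 [[0.46, 0.109, 0.096], [0.494, 0.165, 0.111]]
```

View pics/c.png

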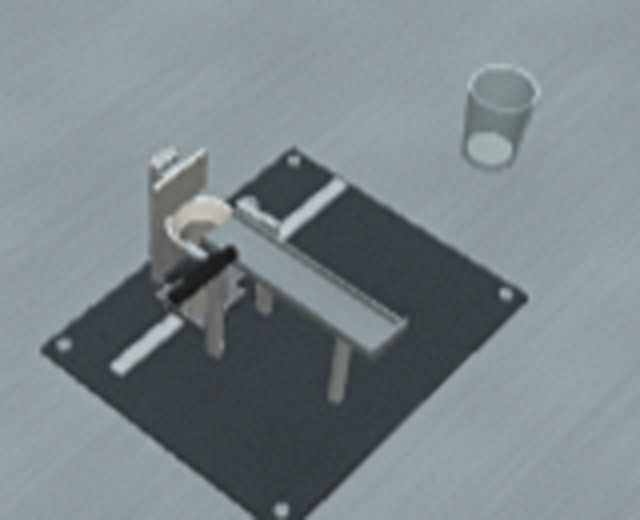

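The cup is home: its rim sits at crop pixel (200,215), between the guide plate and the lip, and its y-centre is 0.137. Next is the column.

```bash
python3 -m pendant '[{"travel":[-0.1,-0.18,0.6],"rot":[0,0,-0.37],"fingers":-0.2},{"travel":[-0.1,-0.18,0.77],"rot":[0,0,-0.37],"fingers":-0.2},{"travel":[-0.1,-0.18,0.77],"rot":[0,0,-0.37],"fingers":-0.2},{"travel":[-0.1,-0.18,0.77],"rot":[0,0,-0.37],"fingers":-0.2}]' >/dev/null
python3 to.py .4925 -.28 .028 172.4
python3 -m pendant '[{"travel":[0,0,0.4],"rot":[0,0,0],"fingers":-0.2},{"travel":[0,0,0.8],"rot":[0,0,0],"fingers":-0.2},{"travel":[0,0,0.95],"rot":[0,0,0],"fingers":-0.2},{"travel":[0,0,0.95],"rot":[0,0,0],"fingers":-0.2}]' >/dev/null
python3 to.py .4925 -.28 .028 172.4
```

```text
t 8.1 tcp [ 0.4917 -0.2798  0.1489] F [ 0.3 -0.4  1.5] gap 0.0340 grip 0 j6 -0.52
travel [-0.01  -0.003  1.008] rot [ 0.002 -0.003 -0.007]
t 8.5 tcp [ 0.4915 -0.279   0.0346] F [-1.   0.5 -0.1] gap 0.0339 grip 0 j6 -0.52
travel [-0.009 -0.007  0.055] rot [ 0.002 -0.004 -0.008]
```

```bash
python3 -m pendant '[{"travel":[0,0,0.06],"rot":[0,0,0],"fingers":-0.2},{"travel":[0,0,0.06],"rot":[0,0,0],"fingers":-1},{"travel":[0,0,0.06],"rot":[0,0,0],"fingers":-1},{"travel":[0,0,0.06],"rot":[0,0,0],"fingers":-1},{"travel":[0,0,0.06],"rot":[0,0,0],"fingers":-1},{"travel":[0,0,0.06],"rot":[0,0,0],"fingers":-1}]' 60 >/dev/null
python3 to.py .4925 -.28 .028 172.4
python3 -m pendant '[{"travel":[0,0,-0.2],"rot":[0,0,0],"fingers":-1},{"travel":[0,0,-0.5],"rot":[0,0,0],"fingers":-1},{"travel":[0,0,-1],"rot":[0,0,0],"fingers":-1},{"travel":[0,0,-1],"rot":[0,0,0],"fingers":-1}]' >/dev/null
python3 to.py .4925 -.28 .25 180.6
python3 - <<'E'
from h import *
for c in ("scene","top"):
    p,d=env.read_camera(c); 
    s=env.get_state()['tcp_pos']
    vv,uu=np.indices(d.shape); P=unproj(c,uu,vv,d).reshape(*d.shape,3)
    k=(abs(P[...,0]-s[0])<.1)&(abs(P[...,1]-s[1])<.06)&(P[...,2]>.12)&(P[...,2]<.17)&(d>0)
    q=P[k]; ax=R.from_quat(env.get_state()['orientation'][[1,2,3,0]]).inv().apply(q-s); print(c,len(q),np.round(np.percentile(ax,[1,99],axis=0),4))
    cv2.imwrite(f'pics/{c}2.png',p)
p=cv2.imread('pics/scene2.png')[140:300,80:260];cv2.imwrite('pics/d.png',cv2.resize(p,None,fx=3.5,fy=3.5,interpolation=cv2.INTER_CUBIC))
E
```

```text
t 9.1 tcp [ 0.4943 -0.2802  0.0312] F [2.2 5.  7.8] gap 0.0176 grip 59 j6 -0.52
travel [0.015 0.    0.027] rot [-0.     0.003 -0.005]
t 9.5 tcp [ 0.4953 -0.2828  0.1556] F [ 1.6 -1.5 -2.3] gap 0.0171 grip 60 j6 -0.52
travel [ 0.02   0.015 -0.787] rot [-0.006  0.007 -0.143]
scene 390 [[-0.0731 -0.0214 -0.0135]
 [ 0.0287  0.0204  0.0182]]
top 6 [[-0.074   0.006  -0.0041]
 [-0.0641  0.0125  0.0054]]
```

View pics/d.png

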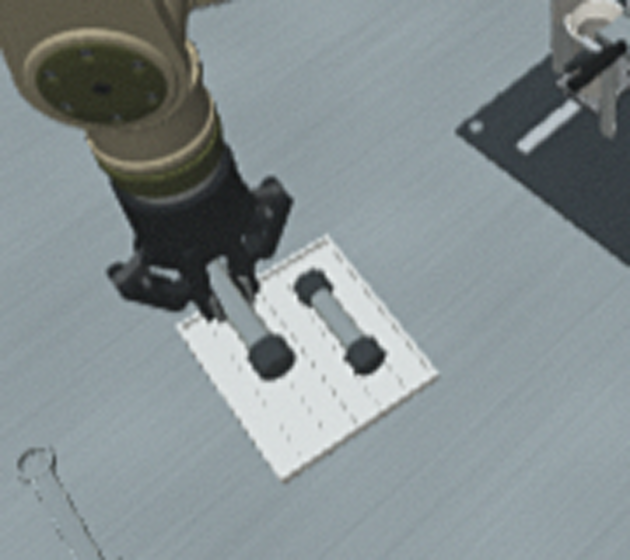

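```bash
python3 -m pendant '[{"travel":[0,0.1,-0.4],"rot":[0,0,-0.14],"fingers":-1},{"travel":[0,0.4,-0.9],"rot":[0,0,-0.14],"fingers":-1},{"travel":[0,0.8,-0.9],"rot":[0,0,-0.14],"fingers":-1},{"travel":[0,1,-0.9],"rot":[0,0,-0.14],"fingers":-1}]' >/dev/null
python3 -m pendant '[{"travel":[-0.1,0.4,0],"rot":[0,0,0],"fingers":-1},{"travel":[-0.2,0.8,0],"rot":[0,0,0],"fingers":-1},{"travel":[-0.2,1,0],"rot":[0,0,0],"fingers":-1}]' >/dev/null
python3 -m pendant '[{"travel":[-0.1,0.4,0],"rot":[0,0,0],"fingers":-1},{"travel":[-0.2,0.8,0],"rot":[0,0,0],"fingers":-1},{"travel":[-0.2,1,0],"rot":[0,0,0],"fingers":-1}]' >/dev/null
python3 -m pendant '[{"travel":[-0.1,0.3,0],"rot":[0,0,0],"fingers":-1},{"travel":[-0.1,0.45,0],"rot":[0,0,0],"fingers":-1},{"travel":[-0.1,0.45,0],"rot":[0,0,0],"fingers":-1}]' >/dev/null
python3 to.py .577 .139 .18 180.6
python3 - <<'E'
from h import *
s=env.get_state(); T=R.from_quat(s['orientation'][[1,2,3,0]])
for c in ("scene","top"):
    p,d=env.read_camera(c)
    vv,uu=np.indices(d.shape); P=unproj(c,uu,vv,d); L=T.inv().apply(P-s['tcp_pos']).reshape(*d.shape,3)
    k=(abs(L[...,0])<.09)&(abs(L[...,1])<.025)&(abs(L[...,2]-.01)<.03)&(d>0)&(abs(L[...,0])>.05)
    for sg in (-1,1):
        q=L[k&(L[...,0]*sg>0)]
        if len(q)>5: print(c,sg,len(q),np.round(np.percentile(q,[2,98],axis=0),4).tolist())
    for t in ("long_column",):
        for o in env.outline_of(c,t)[:1]:
            q=L[o['mask']&(d>0)]; print(round(o['conf'],2),len(q),np.round(np.percentile(q,[2,50,98],axis=0),4).tolist())
E
```

```text
t 10.9 tcp [0.5659 0.1352 0.2543] F [-0.2 -0.5 -3.2] gap 0.0179 grip 60 j6 0.08
travel [-0.096  0.031  0.619] rot [-0.    -0.004  0.001]
scene -1 109 [[-0.0739, -0.0152, -0.0061], [-0.0521, 0.0102, 0.0198]]
scene 1 66 [[0.0527, -0.0152, -0.006], [0.0755, 0.0073, 0.0175]]
0.53 247 [[-0.0736, -0.0153, -0.0063], [-0.0386, -0.0071, 0.0026], [0.0721, 0.0083, 0.0179]]
0.44 122 [[-0.0057, -0.1045, 0.066], [0.0203, -0.0591, 0.0966], [0.0717, -0.0452, 0.251]]
```

```bash
python3 -m pendant '[{"travel":[-0.1,0.03,0.3],"rot":[0,0,0],"fingers":-1},{"travel":[-0.1,0.03,0.6],"rot":[0,0,0],"fingers":-1},{"travel":[-0.1,0.03,0.6],"rot":[0,0,0],"fingers":-1},{"travel":[-0.1,0.03,0.6],"rot":[0,0,0],"fingers":-1}]' >/dev/null
python3 to.py .577 .1385 .138 180.6
python3 -m pendant '[{"travel":[0,0,0.15],"rot":[0,0,0],"fingers":-1},{"travel":[0,0,0.28],"rot":[0,0,0],"fingers":-1},{"travel":[0,0,0.35],"rot":[0,0,0],"fingers":-1},{"travel":[0,0,0.35],"rot":[0,0,0],"fingers":-1}]' >/dev/null
python3 to.py .577 .1385 .138 180.6
```

```text
t 11.5 tcp [0.5782 0.1357 0.1853] F [-0.1 -0.8 -2.3] gap 0.0177 grip 60 j6 0.09
travel [0.009 0.024 0.394] rot [-0.    -0.002 -0.003]
t 11.9 tcp [0.5791 0.1364 0.1441] F [-0.4  0.3 -3.4] gap 0.0176 grip 60 j6 0.09
travel [0.017 0.018 0.051] rot [-0.     0.    -0.003]
```

```bash
python3 -m pendant '[{"travel":[0.015,0.018,0.05],"rot":[0,0,0],"fingers":-1},{"travel":[0.015,0.018,0.05],"rot":[0,0,0],"fingers":-1},{"travel":[0.015,0.018,0.05],"rot":[0,0,0],"fingers":-1}]' >/dev/null
python3 to.py .577 .1385 .136 180.6
python3 - <<'E'
from h import *
p,d=env.read_camera("scene"); np.save('s3.npy',d)
cv2.imwrite('pics/e.png',cv2.resize(p[90:220,200:360],None,fx=4,fy=4,interpolation=cv2.INTER_CUBIC))
E
```

```text
t 12.2 tcp [0.5773 0.139  0.1381] F [ 0.4 -0.2 -2.2] gap 0.0173 grip 60 j6 0.09
travel [ 0.003 -0.005  0.017] rot [-0.     0.001 -0.002]
```

View pics/e.png

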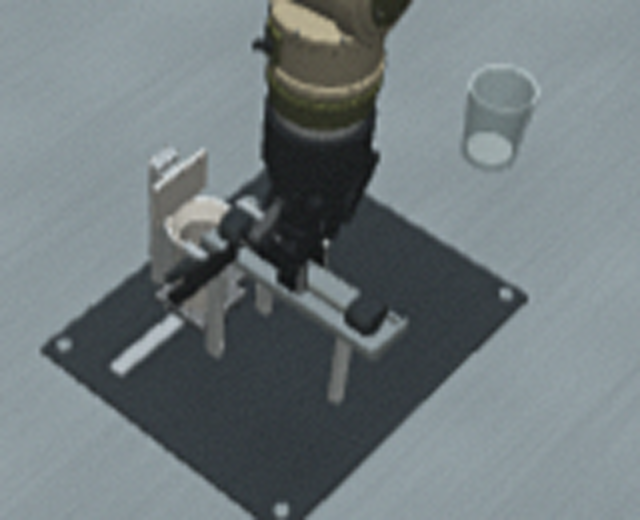

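The column lies between the chute walls, with its fittings at crop pixels (237,220) and (368,312). I release it now.

```bash
python3 -m pendant '[{"travel":[0,0,0.012],"rot":[0,0,0],"fingers":-1},{"travel":[0,0,0.012],"rot":[0,0,0],"fingers":-0.4},{"travel":[0,0,0.012],"rot":[0,0,0],"fingers":-0.2},{"travel":[0,0,0.012],"rot":[0,0,0],"fingers":-0.2},{"travel":[0,0,0.012],"rot":[0,0,0],"fingers":-0.2}]' 40 >/dev/null
python3 to.py .577 .1385 .136 180.6
python3 -m pendant '[{"travel":[0,0,-0.1],"rot":[0,0,0],"fingers":-0.2},{"travel":[0,0,-0.3],"rot":[0,0,0],"fingers":-0.2},{"travel":[0,0,-0.7],"rot":[0,0,0],"fingers":-0.2},{"travel":[0,0,-1],"rot":[0,0,0],"fingers":-0.2},{"travel":[0,0,-1],"rot":[0,0,0],"fingers":-0.2}]' >/dev/null
python3 to.py .5535 .046 .25 90.6
python3 - <<'E'
from h import *
p,d=env.read_camera("scene")
vv,uu=np.indices(d.shape); P=unproj("scene",uu,vv,d).reshape(*d.shape,3)
k=(P[...,0]>.48)&(P[...,0]<.68)&(P[...,1]>.11)&(P[...,1]<.17)&(P[...,2]>.122)&(P[...,2]<.15)&(d>0)
q=P[k]; print(k.sum(),np.round(np.percentile(q,[1,50,99],axis=0),4).tolist())
im=p.max(-1)<70
k=im&(P[...,2]>.15)&(P[...,2]<.2)&(P[...,0]>.5)&(P[...,0]<.62)&(P[...,1]>0)&(P[...,1]<.09)&(d>0)
q=P[k]; print('handle',k.sum(),np.round(np.percentile(q,[2,50,98],axis=0),4).tolist())
E
```

```text
t 12.8 tcp [0.5773 0.1389 0.1362] F [0.7 0.1 1.1] gap 0.0340 grip 0 j6 0.09
travel [ 0.003 -0.003  0.002] rot [-0.     0.    -0.002]
t 13.2 tcp [0.5798 0.1392 0.2632] F [ 1.1 -0.7  0.4] gap 0.0341 grip 0 j6 0.09
travel [ 0.227 -0.775  0.107] rot [0.009 0.008 1.498]
353 [[0.503, 0.1229, 0.1231], [0.581, 0.132, 0.1352], [0.6514, 0.1505, 0.1438]]
handle 88 [[0.5339, 0.0198, 0.1596], [0.5557, 0.0506, 0.1797], [0.5603, 0.0817, 0.1834]]
```

```bash
python3 -m pendant '[{"travel":[0.22,-0.4,0],"rot":[0,0,1],"fingers":-0.2},{"travel":[0.22,-0.775,0],"rot":[0,0,1],"fingers":-0.2},{"travel":[0.22,-0.775,0],"rot":[0,0,1],"fingers":-0.2},{"travel":[0.22,-0.775,0],"rot":[0,0,1],"fingers":-0.2},{"travel":[0.22,-0.775,0],"rot":[0,0,1],"fingers":-0.2},{"travel":[0.22,-0.775,0],"rot":[0,0,1],"fingers":-0.2},{"travel":[0.22,-0.775,0],"rot":[0,0,1],"fingers":-0.2}]' >/dev/null
python3 -m pendant '[{"travel":[0,0,0.1],"rot":[0,0,0.498],"fingers":-0.2},{"travel":[0,0,0.1],"rot":[0,0,0.498],"fingers":-0.2},{"travel":[0,0,0.1],"rot":[0,0,0.498],"fingers":-0.2},{"travel":[0,0,0.1],"rot":[0,0,0.498],"fingers":-0.2},{"travel":[0,0,0.1],"rot":[0,0,0.498],"fingers":-0.2}]' >/dev/null
python3 to.py .5535 .046 .177 90.6
```

```text
t 14.5 tcp [0.5509 0.0457 0.2432] F [ 0.8 -0.5  0.1] gap 0.0342 grip 0 j6 1.50
travel [0.002 0.023 0.551] rot [-0.002 -0.    -0.   ]
```

```bash
python3 -m pendant '[{"travel":[0,0.022,0.15],"rot":[0,0,0],"fingers":-0.2},{"travel":[0,0.022,0.35],"rot":[0,0,0],"fingers":-0.2},{"travel":[0,0.022,0.54],"rot":[0,0,0],"fingers":-0.2},{"travel":[0,0.022,0.54],"rot":[0,0,0],"fingers":-0.2}]' >/dev/null
python3 to.py .5535 .046 .177 90.6
python3 -m pendant '[{"travel":[0,0,0],"rot":[0,0,0],"fingers":-0.65},{"travel":[0,0,0],"rot":[0,0,0],"fingers":-0.65},{"travel":[0,0,0],"rot":[0,0,0],"fingers":-0.65}]' 20 >/dev/null
python3 to.py .5535 .046 .177 90.6
```

```text
t 14.9 tcp [0.5515 0.0458 0.1757] F [-0.7  0.6 -0.2] gap 0.0341 grip 0 j6 1.50
travel [ 0.001  0.017 -0.011] rot [-0.007 -0.     0.002]
t 15.2 tcp [0.5548 0.0457 0.1806] F [-0.2 -0.5  0.6] gap 0.0152 grip 0 j6 1.50
travel [ 0.003 -0.011  0.03 ] rot [0.002 0.    0.   ]
```

```bash
python3 -m pendant '[{"travel":[0,-0.024,-0.02],"rot":[0,0,0],"fingers":-0.65},{"travel":[0,-0.048,-0.034],"rot":[0,0,0],"fingers":-0.65},{"travel":[0,-0.074,-0.05],"rot":[0,0,0],"fingers":-0.65},{"travel":[0,-0.1,-0.07],"rot":[0,0,0],"fingers":-0.65},{"travel":[0,-0.127,-0.085],"rot":[0,0,0],"fingers":-0.65},{"travel":[0,-0.155,-0.1],"rot":[0,0,0],"fingers":-0.65},{"travel":[0,-0.155,-0.1],"rot":[0,0,0],"fingers":-0.65}]' | egrep 'tcp|wrist|gap'
python3 - <<'E'
from h import *
p,d=env.read_camera("scene")
cv2.imwrite('pics/f.png',cv2.resize(p[90:220,200:360],None,fx=4,fy=4,interpolation=cv2.INTER_CUBIC))
E
```

```text
tcp_pos: [0.5393, 0.0454, 0.1939]
wrist_force: [7.2, 0.9, 1.9]
finger_gap: 0.015
```

View pics/f.png

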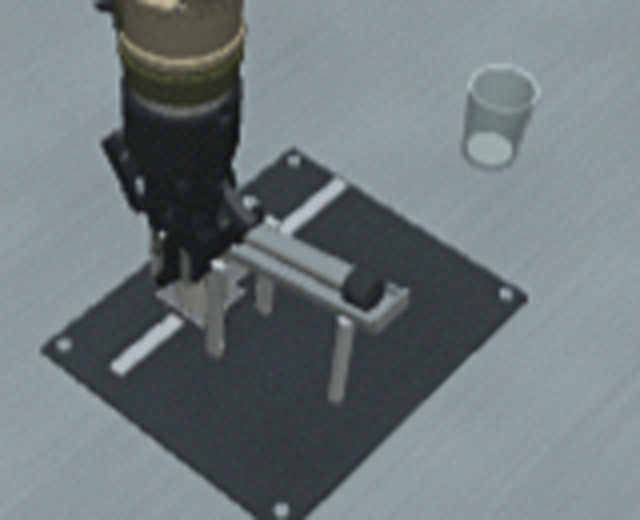

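The chute is tipping with a 7 N push, and the column is still lying in it, its rear fitting at (365,285). I keep tipping smoothly.

```bash
python3 -m pendant '[{"travel":[0,-0.029,-0.015],"rot":[0,0,0],"fingers":-0.65},{"travel":[0,-0.058,-0.03],"rot":[0,0,0],"fingers":-0.65},{"travel":[0,-0.088,-0.043],"rot":[0,0,0],"fingers":-0.65},{"travel":[0,-0.119,-0.055],"rot":[0,0,0],"fingers":-0.65},{"travel":[0,-0.15,-0.065],"rot":[0,0,0],"fingers":-0.65},{"travel":[0,-0.181,-0.075],"rot":[0,0,0],"fingers":-0.65},{"travel":[0,-0.213,-0.082],"rot":[0,0,0],"fingers":-0.65},{"travel":[0,-0.245,-0.089],"rot":[0,0,0],"fingers":-0.65},{"travel":[0,-0.278,-0.094],"rot":[0,0,0],"fingers":-0.65},{"travel":[0,-0.31,-0.098],"rot":[0,0,0],"fingers":-0.65}]' | egrep 'tcp|wrist|gap'
python3 -m pendant '[{"travel":[0,-0.033,-0.002],"rot":[0,0,0],"fingers":-0.65},{"travel":[0,-0.065,-0.003],"rot":[0,0,0],"fingers":-0.65},{"travel":[0,-0.098,-0.002],"rot":[0,0,0],"fingers":-0.65},{"travel":[0,-0.131,0],"rot":[0,0,0],"fingers":-0.65},{"travel":[0,-0.163,0.004],"rot":[0,0,0],"fingers":-0.65},{"travel":[0,-0.196,0.009],"rot":[0,0,0],"fingers":-0.65},{"travel":[0,-0.228,0.016],"rot":[0,0,0],"fingers":-0.65},{"travel":[0,-0.259,0.023],"rot":[0,0,0],"fingers":-0.65},{"travel":[0,-0.29,0.033],"rot":[0,0,0],"fingers":-0.65},{"travel":[0,-0.322,0.043],"rot":[0,0,0],"fingers":-0.65}]' | egrep 'tcp|wrist|gap'
python3 -m pendant '[{"travel":[0,-0.03,0.012],"rot":[0,0,0],"fingers":-0.65},{"travel":[0,-0.06,0.025],"rot":[0,0,0],"fingers":-0.65},{"travel":[0,-0.09,0.04],"rot":[0,0,0],"fingers":-0.65},{"travel":[0,-0.118,0.055],"rot":[0,0,0],"fingers":-0.65},{"travel":[0,-0.146,0.072],"rot":[0,0,0],"fingers":-0.65},{"travel":[0,-0.174,0.09],"rot":[0,0,0],"fingers":-0.65},{"travel":[0,-0.2,0.11],"rot":[0,0,0],"fingers":-0.65},{"travel":[0,-0.22,0.126],"rot":[0,0,0],"fingers":-0.65},{"travel":[0,-0.22,0.126],"rot":[0,0,0],"fingers":-0.65}]' | egrep 'tcp|wrist|gap'
python3 - <<'E'
from h import *
p,d=env.read_camera("scene"); t,_=env.read_camera("top")
a=cv2.resize(p[90:220,200:300],None,fx=4,fy=4,interpolation=cv2.INTER_CUBIC)
b=cv2.resize(t[160:290,160:255],None,fx=4,fy=4,interpolation=cv2.INTER_CUBIC)
cv2.imwrite('pics/g.png',np.hstack([a,b]))
E
```

```text
tcp_pos: [0.5034, 0.0448, 0.2069]
wrist_force: [9.4, -0.2, 6.0]
finger_gap: 0.015
tcp_pos: [0.4593, 0.0448, 0.1977]
wrist_force: [4.0, -0.9, 2.8]
finger_gap: 0.015
tcp_pos: [0.4324, 0.0445, 0.1822]
wrist_force: [1.1, -0.5, -1.0]
finger_gap: 0.0149
```

View pics/g.png

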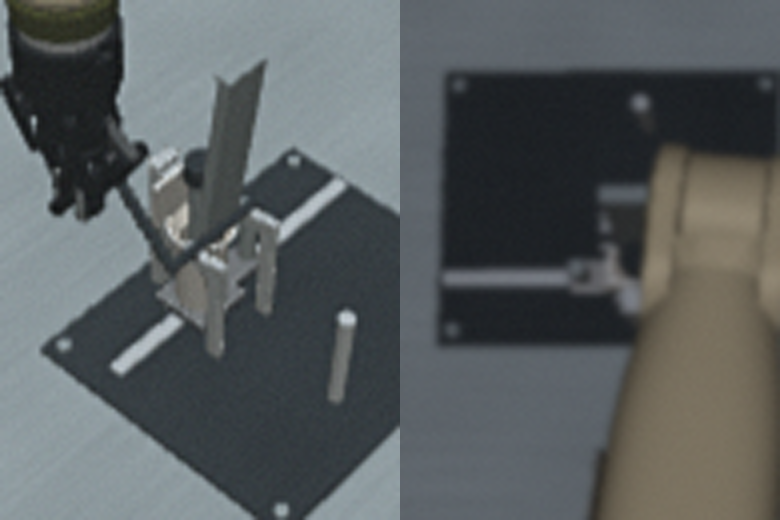

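The column is in the cup, its top fitting at left pixel (195,165), and the chute is almost upright. I check the height of the column's top.

```bash
cat > chk.py <<'E'
from h import *
p,d=env.read_camera("scene")
vv,uu=np.indices(d.shape); P=unproj("scene",uu,vv,d).reshape(*d.shape,3)
k=(P[...,0]>.435)&(P[...,0]<.505)&(P[...,1]>.105)&(P[...,1]<.17)&(P[...,2]>.13)&(P[...,2]<.3)&(d>0)&(p.max(-1)<75)
q=P[k]; print(k.sum(),np.round(np.percentile(q,[2,50,98],axis=0),4).tolist())
g=q[q[:,2]>.166]; print(len(g),np.round([g.min(0),g.max(0)],4).tolist() if len(g) else '')
E
python3 chk.py
```

```text
174 [[0.4636, 0.1203, 0.1357], [0.4978, 0.1338, 0.1727], [0.5043, 0.156, 0.2148]]
113 [[0.4626, 0.1189, 0.1662], [0.5048, 0.1575, 0.2275]]
```

```bash
python3 -m pendant '[{"travel":[0,0.02,-0.016],"rot":[0,0,0],"fingers":-0.65},{"travel":[0,0.046,-0.036],"rot":[0,0,0],"fingers":-0.65},{"travel":[0,0.074,-0.054],"rot":[0,0,0],"fingers":-0.65},{"travel":[0,0.102,-0.071],"rot":[0,0,0],"fingers":-0.65},{"travel":[0,0.131,-0.087],"rot":[0,0,0],"fingers":-0.65},{"travel":[0,0.16,-0.101],"rot":[0,0,0],"fingers":-0.65},{"travel":[0,0.19,-0.114],"rot":[0,0,0],"fingers":-0.65},{"travel":[0,0.22,-0.126],"rot":[0,0,0],"fingers":-0.65},{"travel":[0,0.252,-0.137],"rot":[0,0,0],"fingers":-0.65},{"travel":[0,0.283,-0.146],"rot":[0,0,0],"fingers":-0.65}]' | egrep 'tcp|wrist'
python3 -m pendant '[{"travel":[0,0.032,-0.008],"rot":[0,0,0],"fingers":-0.65},{"travel":[0,0.063,-0.014],"rot":[0,0,0],"fingers":-0.65},{"travel":[0,0.095,-0.019],"rot":[0,0,0],"fingers":-0.65},{"travel":[0,0.128,-0.023],"rot":[0,0,0],"fingers":-0.65},{"travel":[0,0.161,-0.025],"rot":[0,0,0],"fingers":-0.65},{"travel":[0,0.194,-0.026],"rot":[0,0,0],"fingers":-0.65},{"travel":[0,0.227,-0.025],"rot":[0,0,0],"fingers":-0.65},{"travel":[0,0.259,-0.023],"rot":[0,0,0],"fingers":-0.65},{"travel":[0,0.292,-0.019],"rot":[0,0,0],"fingers":-0.65},{"travel":[0,0.324,-0.014],"rot":[0,0,0],"fingers":-0.65}]' | egrep 'tcp|wrist'
python3 -m pendant '[{"travel":[0,0.032,0.006],"rot":[0,0,0],"fingers":-0.65},{"travel":[0,0.064,0.014],"rot":[0,0,0],"fingers":-0.65},{"travel":[0,0.095,0.024],"rot":[0,0,0],"fingers":-0.65},{"travel":[0,0.126,0.034],"rot":[0,0,0],"fingers":-0.65},{"travel":[0,0.157,0.046],"rot":[0,0,0],"fingers":-0.65},{"travel":[0,0.187,0.059],"rot":[0,0,0],"fingers":-0.65},{"travel":[0,0.216,0.074],"rot":[0,0,0],"fingers":-0.65},{"travel":[0,0.245,0.089],"rot":[0,0,0],"fingers":-0.65},{"travel":[0,0.272,0.106],"rot":[0,0,0],"fingers":-0.65},{"travel":[0,0.3,0.124],"rot":[0,0,0],"fingers":-0.65}]' | egrep 'tcp|wrist'
python3 -m pendant '[{"travel":[0,0.026,0.02],"rot":[0,0,0],"fingers":-0.65},{"travel":[0,0.052,0.04],"rot":[0,0,0],"fingers":-0.65},{"travel":[0,0.075,0.06],"rot":[0,0,0],"fingers":-0.65},{"travel":[0,0.095,0.08],"rot":[0,0,0],"fingers":-0.65},{"travel":[0,0.105,0.085],"rot":[0,0,0],"fingers":-0.65},{"travel":[0,0.105,0.085],"rot":[0,0,0],"fingers":-0.65}]' | egrep 'tcp|wrist'
python3 to.py .5545 .046 .177 90.6
```

```text
tcp_pos: [0.467, 0.0449, 0.2005]
wrist_force: [-4.1, -0.3, 2.8]
tcp_pos: [0.5065, 0.0452, 0.2019]
wrist_force: [-2.4, -0.5, 1.2]
tcp_pos: [0.5424, 0.0456, 0.1869]
wrist_force: [-2.4, 0.0, 1.5]
tcp_pos: [0.5547, 0.0457, 0.1764]
wrist_force: [-0.4, -0.3, -0.9]
t 22.6 tcp [0.5547 0.0457 0.1764] F [-0.4 -0.3 -0.9] gap 0.0147 grip 1 j6 1.50
travel [ 0.002 -0.001 -0.005] rot [-0.001  0.    -0.   ]
```

Next I nudge until the chute seats on its support, which the force should show.

```bash
python3 -m pendant '[{"travel":[0,0.02,0.01],"rot":[0,0,0],"fingers":-0.65},{"travel":[0,0.02,0.01],"rot":[0,0,0],"fingers":-0.65},{"travel":[0,0.02,0.01],"rot":[0,0,0],"fingers":-0.65}]' | egrep 'tcp|wrist'
python3 -m pendant '[{"travel":[0,0.02,0.01],"rot":[0,0,0],"fingers":-0.65},{"travel":[0,0.02,0.01],"rot":[0,0,0],"fingers":-0.65},{"travel":[0,0.02,0.01],"rot":[0,0,0],"fingers":-0.65}]' | egrep 'tcp|wrist'
python3 -m pendant '[{"travel":[0,0.015,0.0],"rot":[0,0,0],"fingers":-0.65},{"travel":[0,0.015,0.0],"rot":[0,0,0],"fingers":-0.65}]' | egrep 'tcp|wrist'
```

```text
tcp_pos: [0.5552, 0.0458, 0.1754]
wrist_force: [-6.1, -0.7, 3.4]
tcp_pos: [0.5553, 0.0458, 0.1742]
wrist_force: [-13.6, -0.6, 7.3]
tcp_pos: [0.5554, 0.0458, 0.1741]
wrist_force: [-18.0, -0.7, 11.4]
```

The chute is seated: the force rises without movement. I back off, open, rise and look.

```bash
python3 -m pendant '[{"travel":[0,-0.055,-0.02],"rot":[0,0,0],"fingers":-0.65},{"travel":[0,-0.055,-0.02],"rot":[0,0,0],"fingers":-0.2},{"travel":[0,-0.055,-0.02],"rot":[0,0,0],"fingers":-0.2},{"travel":[0,-0.055,-0.02],"rot":[0,0,0],"fingers":-0.2},{"travel":[0,-0.055,-0.3],"rot":[0,0,0],"fingers":-0.2},{"travel":[0,-0.055,-1],"rot":[0,0,0],"fingers":-0.2},{"travel":[0,-0.055,-1],"rot":[0,0,0],"fingers":-0.2}]' | egrep 'tcp|wrist'
python3 -m pendant '[{"travel":[-1,0,0],"rot":[0,0,0],"fingers":-0.2},{"travel":[-1,0,0],"rot":[0,0,0],"fingers":-0.2},{"travel":[-1,0,0],"rot":[0,0,0],"fingers":-0.2},{"travel":[-1,0,0],"rot":[0,0,0],"fingers":-0.2}]' | egrep 'tcp|wrist'
python3 -m pendant '[{"travel":[-0.8,0,0],"rot":[0,0,0],"fingers":-0.2},{"travel":[-0.8,0,0],"rot":[0,0,0],"fingers":-0.2},{"travel":[-0.8,0,0],"rot":[0,0,0],"fingers":-0.2},{"travel":[-0.8,0,0],"rot":[0,0,0],"fingers":-0.2},{"travel":[-0.8,0,0],"rot":[0,0,0],"fingers":-0.2}]' | egrep 'tcp|wrist'
python3 chk.py
python3 - <<'E'
from h import *
p,d=env.read_camera("scene"); t,_=env.read_camera("top")
vv,uu=np.indices(d.shape); P=unproj("scene",uu,vv,d).reshape(*d.shape,3)
k=(P[...,0]>.53)&(P[...,0]<.655)&(abs(P[...,1]-.139)<.012)&(abs(P[...,2]-.115)<.03)&(d>0); q=P[k]
print('chute slope deg',np.degrees(np.polyfit(q[:,0],q[:,2],1)[0]),np.median(q[:,2]))
a=cv2.resize(p[90:220,200:300],None,fx=4,fy=4,interpolation=cv2.INTER_CUBIC)
b=cv2.resize(t[160:290,160:255],None,fx=4,fy=4,interpolation=cv2.INTER_CUBIC)
cv2.imwrite('pics/i.png',np.hstack([a,b]))
E
```

```text
tcp_pos: [0.5555, 0.0457, 0.2971]
wrist_force: [0.9, -0.3, 1.2]
tcp_pos: [0.5566, -0.0772, 0.2942]
wrist_force: [-0.8, 0.3, -0.1]
tcp_pos: [0.5571, -0.1691, 0.2944]
wrist_force: [-0.3, -0.2, -1.1]
80 [[0.4568, 0.1242, 0.1444], [0.4765, 0.1328, 0.171], [0.4864, 0.1453, 0.1766]]
50 [[0.4619, 0.1224, 0.1662], [0.4864, 0.1475, 0.1776]]
chute slope deg -0.3276650150611617 0.11216977066347325
```

View pics/i.png

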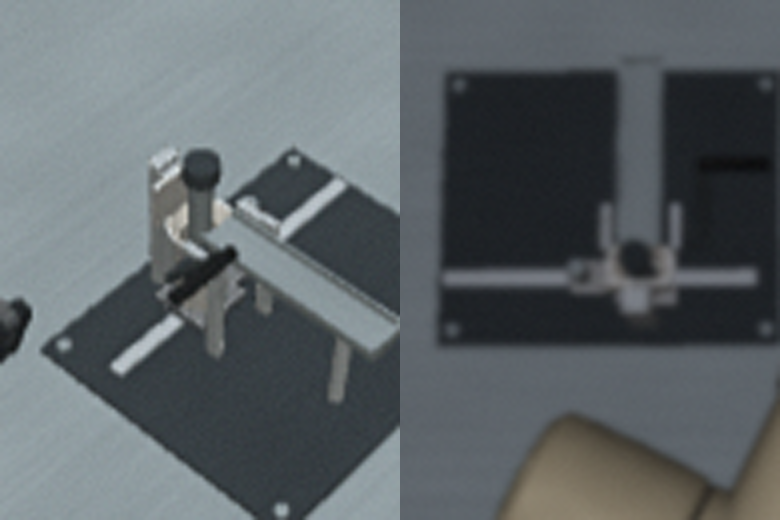

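The column stands upright in the cup with its top at about 0.175 m, left pixel (202,170). The chute is flat and the cup is home. I hand in.

```bash
python3 -c "
from workcell import env
print(env.get_state()['qvel'].round(3)); print(env.hand_in())"
```

```text
[-0.003 -0.001  0.002 -0.001  0.001 -0.001]
the job is handed in; nothing more can be done
None
```

The job is done and handed in: the cup is home, the long column stands upright in it (top measured at about 0.175 m), the chute is back down flat, and I moved none of the other items.

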